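# Shut and bolt the implant kit case

## Task

Close the clear lid of the implant kit case, then bolt it: lift the bolt by its red grip over the hidden bump in its channel, slide it through the yellow hasp until it is fully home against the end stop, and let it drop flat in the channel. Feel for the bump and the hoops rather than forcing the bolt, and leave the two plaster casts where they stand.

Things in the scene. Friction and masses are not known exactly. Their poses are not given: they have to be found in the camera images.
- case: Implant kit case, fixed to the bench: red foot, black body 190 (x) x 270 (y) x 80 mm high, drill inserts inside. Origin: centre of the body's underside, on the bench; x points from front to back, z up, y along the front. An aluminium ledge 44 mm deep along the front (-x) carries the bolt's channel. Do not load the bolt against the case with more than 50 N.
- channel (a point): Middle of the bolt channel's floor, at x = -117, y = 0, z = 15 mm in the case's frame. The channel runs along the case's y between two cheeks 20 mm apart, 18 mm high. Its rear stop's face is at y = -125 mm. A square-edged bump 10 mm long stands on the floor, hidden under the bar: middle anywhere from y = -45 to -31 mm, height anywhere from 4 to 18 mm.
- rear_hoop (a point): Channel floor under the rear of two steel hoops (14 mm long in y, at y = -66 and +60 mm in the case's frame) that bridge the bolt. Their tops are 60 to 74 mm above the bench. Hoop height goes with the bump: the bolt can rise 3 mm more than the bump is high (7 to 21 mm in all) and no further.
- end_stop (a point): Middle of the face of the grey end stop that the bolt's nose meets when home: y = +123 mm in the case's frame, 41 mm above the bench; the stop rises to 75 mm.
- bolt: Loose steel bolt along the case's y: bar 180 x 16 x 12 mm on two feet 15 mm long, 20 mm high, 40 mm either side of its middle; 0.14 to 0.28 kg. Origin: under its middle, at the feet's undersides; y towards the hasp. Starts drawn back, origin at y = -31 to -23 mm of the case; the rear foot must clear the bump. Home: nose against the end stop (origin near y = +33 mm), both feet down on the floor.
- grip (a point): On the axis of the bolt's upright round red grip, 18 mm across, which rises from the middle of the bar from 32 to 110 mm above the bolt's origin; this point is 90 mm above the origin.
- lid (a joint): Angle of the clear lid (190 x 270 mm, grey rim 8 mm thick), hinged on the case's far (+x) upper edge: 0 shut, positive open (front edge up), starts 0.35 to 0.8. It stays where it is left; 1 to 3 N at the front edge pushes it down.
- hasp (a point): Centre of the opening of the yellow hasp hanging from the lid's front edge: a ring 10 mm thick (y), at y = +88 mm in the case's frame. With the lid shut the bolt passes through it along y, raised or not; with the lid not shut the hasp is in the bolt's way.
- lid_edge (a point): Point on the upper face of the lid's grey front rim, half way along it, 12 mm in from the front edge; z = 88 mm above the bench when shut.
- lid_hinge (a point): Point on the lid's hinge axis (parallel to the case's y), half way along it, 80 mm above the bench; lid_edge turns about it at a radius of 178 mm.
- cast_a: White plaster dental cast, 66 x 60 x 42 mm, loose, standing left (+y) of the case, to be left alone. Origin: centre of its underside.
- cast_b: The same kind of cast with a steel crown, right (-y) of the case, to be left alone. Origin: centre of its underside.
Not all that is in view belongs to the job. There is more than one size of the bolt; the job needs the middle-sized.

How it is judged:
By the outcome, as a careful person would: the job done as asked, in the order asked, and still so for the second after the job is handed in, with the robot touching nothing.
It also fails if it takes over 43 s, if anything falls off the work surface, if the arm or the gripper's body presses on something with over 40 N, if the wrist force passes 120 N, or if a joint passes its speed limit or range.

## Robot

A 6-joint arm with a two-finger parallel gripper is mounted at the origin on the work surface. World frame = base frame: x ahead of the robot, y to its left, z up, the work surface at z = 0. Lengths are in m, angles in degrees, forces in N, time in s.
With the tool pointing down it reaches from about 0.35 to 0.875 m from the base axis. Payload 4.2 kg.
Tool frame: the origin (TCP) lies midway between the tips of the shut fingers; the grasp point (between the pads) lies 19 mm behind it; z points along the fingers, y is the line along which they close (so a half turn about z gives the same grasp; the last joint's range is limited). The gripper opens to 87 mm and grips with 3 to 60 N. Pads are 19 mm wide; open, the fingers measure 117 mm over their backs; the gripper's body (75 mm by 190 mm) begins 51 mm behind the grasp point.
Start: joints at [-61.845, 22.042, 0.453, 0, -68.411, -14.817], TCP at [0.144, -0.608, 0.223] pointing down, gripper open.
Joint ranges: [-179.83, 179.83], [-69.29, 118.12], [-61.27, 80.66], [-181.25, 117.63], [-171.15, -9.14], [-177.46, 177.46]. Speed limits (degrees/s): [159.86, 159.86, 180, 180, 180, 180].

## Interface

Orientations are given as a 3x3 rotation matrix whose columns are the frame's x, y, z axes.
In Python, from station import r, cams gives the robot as it stands.
- The arm moves only by the tool play_rows, never from a script. Its argument "commands" is text: rows parted by semicolons, each of 6 numbers parted by spaces: the shift along the world's x, y, z normalised to -1 to 1, where 1 is 30 mm, then the turn, a rotation vector about the world's x, y, z normalised to -1 to 1, where 1 is 0.15 rad. A call has 1 to 20 rows; each row shifts and turns the commanded pose from where the row before left it; what a row does not reach is not made up. A row lasts 1/10 s, in which the tool goes at most 50 mm and 8.59 degrees, less where a joint would pass 70% of its speed; a pose out of reach is approached as far as the arm can. A call with a number of a shift or a turn outside -1 to 1 is refused whole. A call with a gripper value outside its range is refused whole. "grip" is the finger opening in mm, from 0 to 87, set as the call begins (left out, the last holds). The fingers move at their own pace and stop on an object; the grip force is fixed at half the most. Time passes only in rows, so rows that do not move let the fingers close. It gives the time, the measured TCP pose, the force, the opening and the grip force at its end, in the units of the state.
- r.sense(): the state, without advancing time (a new reading comes with each control period).
- cams.capture(name): name is "scene" or "top" or "wrist"; returns (picture, depth): 384x512x3 uint8, blue, green, red; 384x512 float32, m along the optical axis (not along the pixel's ray), 0 where there is no reading.
- cams.camera_info(name): a dict with "mtx" (3x3 intrinsics, pixels), "R" (3x3) and "t" (3): a world point X has camera coordinates R X + t. Camera axes: x right, y down, z forward; pixel columns grow to the right and rows downward; lengths in m; the calibration is good to about 2 mm. A picture is of the moment at which its call begins: read the wrist's pose just before it. camera_info takes no time and is no camera call; for the wrist camera it gives the pose at the moment of the call.
- r.finish_job(): hands the job in; it is judged then, once.
The state is a dict: "time_s": time; "joints": joint angles; "joint_velocities": joint speeds; "effort": joint torques, N m; "tcp_pos": TCP position; "ee_rot": TCP orientation; "wrist_force": force on the tool from outside, world axes, zero at the start; "moment": the same for the moment, N m; "gripper_width": opening from 0.0 (shut) to 1.0 (fully open); "gripper_force": force on a finger pad.
Only numpy, scipy, OpenCV 4.12 (cv2) and the standard library are available. Lean on these libraries where they do the work, as an engineer would, in place of code of your own. Each camera call takes 0.05 s, during which the arm holds its last target. There are 200 camera calls.

## Working session

There is one attempt and no reset: what is moved stays moved. The work goes in short steps, Python scripts to look and compute and a tool call to move; the robot and the scene stay as the last step left them, time stands still between calls to the robot, and variables do not carry over. Pictures are saved under pics/ and viewed, at most 10 in all, crops included, and the job is handed in when it is done.

Besides the shell and the picture viewer there is one more tool, called after ">>>" by a JSON object that holds its "name" and its "arguments", one argument or row to a line. play_rows: Moves the arm, as the interface text tells. Scaled input: -1 to 1 covers 30 mm each way for a shift and 0.15 rad each way for a turn. Its arguments: {"type":"object","properties":{"commands":{"type":"string"},"grip":{"type":"number"}},"required":["commands"]}

```bash
mkdir -p pics; ls
python3 - <<'E'
from station import r,cams
import cv2,numpy as np
for n in("scene","top"):
    p,d=cams.capture(n); cv2.imwrite(f"pics/{n}0.png",p); np.save(f"pics/{n}0.npy",d)
    i=cams.camera_info(n); print(n,i)
    np.savez(f"pics/{n}_cam.npz",**{k:np.array(i[k]) for k in("mtx","R","t")})
print(r.sense())
a=cv2.imread("pics/scene0.png");b=cv2.imread("pics/top0.png")
cv2.imwrite("pics/s0.png",cv2.resize(a,(800,600)));cv2.imwrite("pics/t0.png",cv2.resize(b,(800,600)))
E
```

```text
pics
scene {'mtx': array([[351.07121943,   0.        , 255.24255848],
       [  0.        , 351.07121943, 190.82873166],
       [  0.        ,   0.        ,   1.        ]]), 'R': array([[ 0.95975088,  0.28076501,  0.00701783],
       [ 0.26660519, -0.90292114, -0.33712769],
       [-0.08831712,  0.32542959, -0.94143277]]), 't': array([-0.49636895, -0.07332658,  0.9767646 ])}
top {'mtx': array([[384.41777668,   0.        , 255.43807135],
       [  0.        , 384.41777668, 190.16389015],
       [  0.        ,   0.        ,   1.        ]]), 'R': array([[-0.01998115, -0.99978985,  0.00458317],
       [-0.99248484,  0.01928121, -0.12083903],
       [ 0.12072527, -0.00696323, -0.99266153]]), 't': array([0.03182153, 0.52654679, 0.93006317])}
{'time_s': 0.1, 'joints': array([-6.18441861e+01,  2.20860097e+01,  3.87126631e-01, -2.48412691e-02,
       -6.84107980e+01, -1.48157099e+01]), 'joint_velocities': array([-0.06228543, -0.06256903,  0.21380078,  0.17593993,  0.05550239,
        0.11924125]), 'effort': array([-6.65953326e-05, -3.91690779e+01,  1.87935805e+01,  4.23188031e+00,
        1.35081861e-02, -6.91335185e-05]), 'tcp_pos': array([ 0.14408704, -0.60760957,  0.22157057]), 'ee_rot': array([[-9.73054470e-01, -2.30574715e-01, -5.47844340e-04],
       [-2.30575344e-01,  9.73052662e-01,  1.87797603e-03],
       [ 1.00067606e-04,  1.95369237e-03, -9.99998087e-01]]), 'wrist_force': array([-0.18277951, -0.42163396, -0.84573232]), 'moment': array([-0.03775344,  0.04866333,  0.02466119]), 'gripper_force': 0.0, 'gripper_width': 0.9992141924354206}
```

View pics/s0.png

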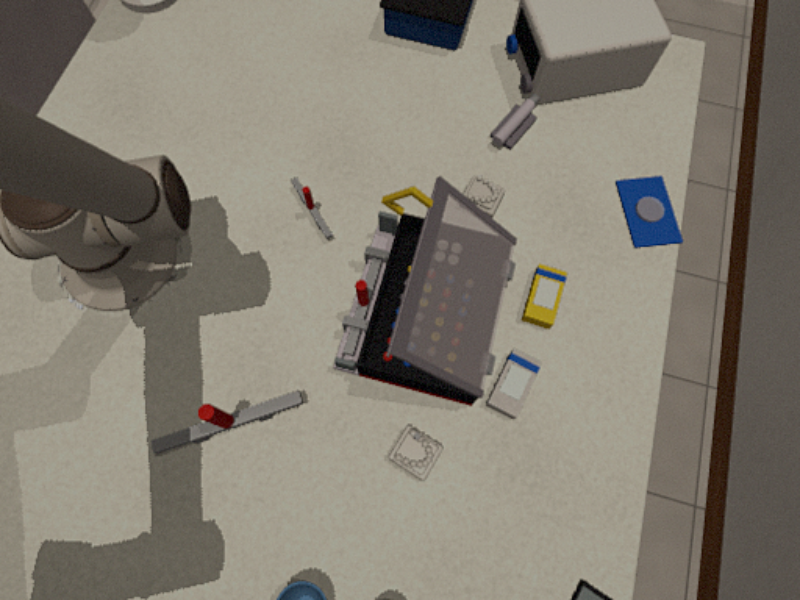

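View pics/t0.png

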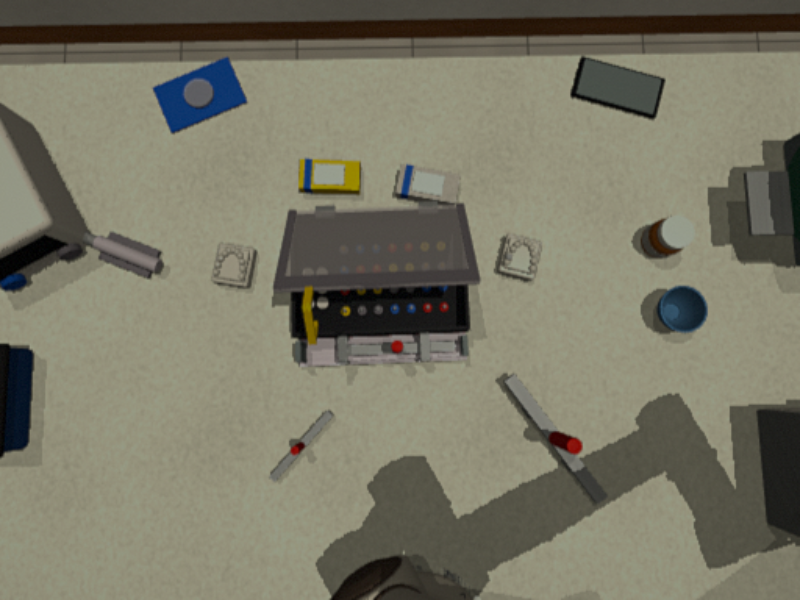

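The top view shows the case at about (380,290), with its lid open. There are three bolts: small at top (300,447), large at (560,440), and the one in the channel with its grip at (397,347). The channel one is middle-sized, so I choose it. Next, close crops to check.

```bash
cat > h.py <<'E'
import numpy as np,cv2
def load(n):
    c=np.load(f"pics/{n}_cam.npz");return c["mtx"],c["R"],c["t"]
def cloud(n,d,cam=None):
    K,R,t=cam or load(n); v,u=np.mgrid[:d.shape[0],:d.shape[1]]
    P=np.stack([(u-K[0,2])/K[0,0]*d,(v-K[1,2])/K[1,1]*d,d],-1)
    return (P-t)@R
def tri(obs):  # list of (cam,(u,v))
    A=[];b=[]
    for (K,R,t),(u,v) in obs:
        x,y=(u-K[0,2])/K[0,0],(v-K[1,2])/K[1,1]
        for c,k in((x,0),(y,1)): A.append(c*R[2]-R[k]);b.append(t[k]-c*t[2])
    s=np.linalg.lstsq(np.array(A),np.array(b),rcond=None);return s[0],s[1]
E
python3 - <<'E'
from h import *
for n,(x0,y0,w,h) in {"top":(172,125,144,112),"scene":(208,108,130,152)}.items():
    p=cv2.imread(f"pics/{n}0.png");d=np.load(f"pics/{n}0.npy");P=cloud(n,d)
    f=5 if n=="top" else 3.9
    cv2.imwrite(f"pics/{n}c.png",cv2.resize(p[y0:y0+h,x0:x0+w],None,fx=f,fy=f,interpolation=cv2.INTER_CUBIC))
    b,g,rr=[p[...,i].astype(int) for i in range(3)]
    red=(rr>110)&(g<60)&(b<60)
    k,l,s,c=cv2.connectedComponentsWithStats(red.astype(np.uint8))
    for i in range(1,k):
        if s[i,4]>15: q=P[l==i];print(n,"red",c[i].round(1),s[i],np.median(q,0).round(4),q[:,2].max().round(4),q[:,2].min().round(4))
    yel=(rr>110)&(g>90)&(b<60)
    k,l,s,c=cv2.connectedComponentsWithStats(yel.astype(np.uint8))
    for i in range(1,k):
        if s[i,4]>15: q=P[l==i];print(n,"yel",c[i].round(1),s[i],np.median(q,0).round(4),q.min(0).round(4),q.max(0).round(4))
E
```

```text
top red [253.8 221.1] [251 218   7   7  40] [0.4464 0.0268 0.1241] 0.1275 0.119
top red [367.1 285. ] [363 281   9  10  69] [ 0.3034 -0.2137  0.1418] 0.1458 0.1372
top red [188. 288.] [186 286   5   5  21] [0.2978 0.1809 0.0833] 0.9867 0.0815
top yel [192.5 110.7] [191 102   4  19  58] [0.7362 0.1793 0.029 ] [0.7118 0.175  0.0254] [0.76   0.1832 0.0314]
top yel [218.  112.1] [199 102  31  20 295] [0.7286 0.1037 0.0291] [ 0.4109  0.0281 -0.0017] [0.77   0.163  0.9867]
top yel [197.4 201.6] [194 183   9  38 180] [0.4817 0.1392 0.2224] [0.4109 0.0281 0.1722] [0.5222 0.1451 0.9867]
scene red [230.7 182.2] [228 179   7   7  33] [0.4485 0.0267 0.1265] 0.1286 0.123
scene red [131.4 263.4] [127 259  10  10  80] [ 0.3053 -0.2151  0.1434] 0.1463 -0.001
scene yel [261.8 124.8] [244 120  33  12 114] [0.4926 0.1389 0.2259] [0.4497 0.1343 0.1941] [0.5229 0.145  0.2442]
scene yel [254.6 133.1] [251 131   7   6  21] [0.4748 0.1375 0.1813] [0.4659 0.1348 0.1756] [0.4804 0.1436 0.1911]
scene yel [353.  172.3] [344 169  19   7  35] [0.738  0.1798 0.0311] [0.7139 0.175  0.0236] [0.762  0.1836 0.0363]
scene yel [346.6 195.8] [336 176  25  32 253] [0.7331 0.1021 0.0316] [ 0.5822 -0.2447  0.025 ] [0.7602 0.1621 0.8983]
```

View pics/topc.png

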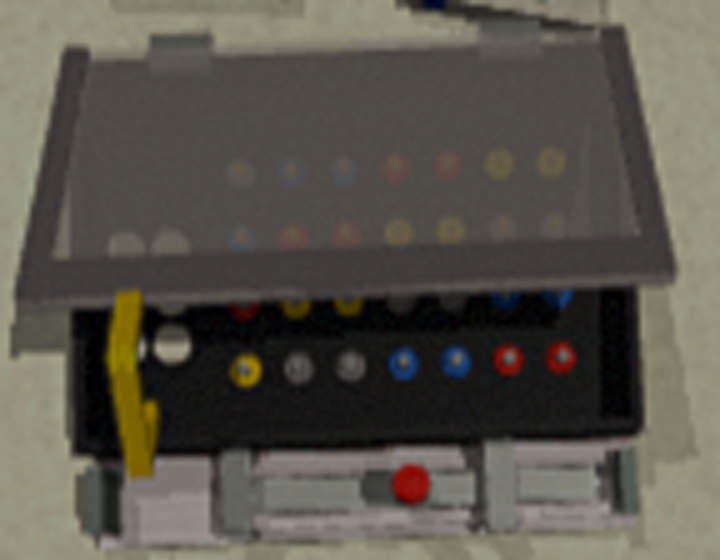

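View pics/scenec.png

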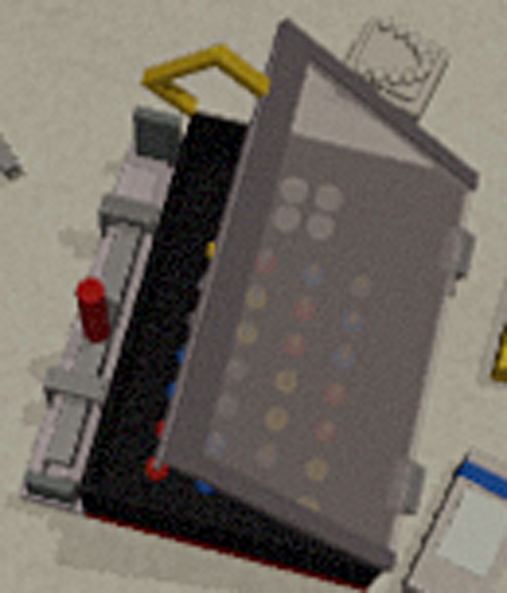

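Run:
```python
from h import *
T,S=load("top"),load("scene")
tp=lambda a,b:(172+a/5-.4,125+b/5-.4); sp=lambda a,b:(208+a/3.9-.37,108+b/3.9-.37)
for nm,a,b in[("fl lid(+y)",(15,302),(285,20)),("fr lid(-y)",(675,277),(163,465)),("bl",(68,48),(475,187)),("br",(622,30),(390,565)),
 ("grip top",(410,482),(91,288))]:
    x,e=tri([(T,tp(*a)),(S,sp(*b))]);print(nm,x.round(4),e)
for n in("top","scene"):
    d=np.load(f"pics/{n}0.npy");P=cloud(n,d)
    m=(P[...,2]>.05)&(P[...,2]<.079)&(P[...,0]>.38)&(P[...,0]<.475)&(abs(P[...,1])<.25)
    k,l,s,c=cv2.connectedComponentsWithStats(m.astype(np.uint8))
    for i in range(1,k):
        if s[i,4]>8: q=P[l==i];print(n,c[i].round(1),s[i,4],np.median(q,0).round(4),q.min(0).round(4),q.max(0).round(4))
    p=cv2.imread(f"pics/{n}0.png")
    # front body edge: black pixels at z~.08
    m=(p.max(-1)<45)&(P[...,2]>.072)&(P[...,2]<.088)&(P[...,0]<.5)&(P[...,0]>.4)
    q=P[m]; 
    ys=np.arange(-.1,.14,.02); e=[q[abs(q[:,1]-y)<.004][:,0].min() if (abs(q[:,1]-y)<.004).sum()>2 else np.nan for y in ys]
    print(np.round(e,4), q[:,1].min(),q[:,1].max())
```

```text
fl lid(+y) [0.5196 0.1869 0.2136] [2.23569975e-06]
fr lid(-y) [ 0.5264 -0.0827  0.2025] [2.77996554e-06]
bl [0.6629 0.1903 0.07  ] [7.92552504e-07]
br [ 0.6628 -0.0772  0.0919] [5.51342027e-06]
grip top [0.4473 0.0281 0.1255] [2.30113129e-06]
top [273.1 216.9] 201 [ 0.4649 -0.0163  0.067 ] [ 0.4265 -0.0831  0.05  ] [0.475 0.038 0.079]
top [244.6 212.1] 9 [0.47   0.0498 0.0779] [0.4675 0.0427 0.0753] [0.4724 0.0545 0.0789]
top [191.3 214.9] 19 [0.4653 0.175  0.0771] [0.464  0.166  0.0516] [0.4701 0.1848 0.079 ]
top [217.3 221.4] 142 [0.4504 0.1125 0.0654] [0.4242 0.1032 0.0501] [0.4715 0.1475 0.0789]
top [232.8 213.8] 24 [0.4666 0.0777 0.0676] [0.4661 0.053  0.0504] [0.4709 0.0972 0.0788]
top [297.3 221.4] 47 [ 0.4448 -0.0777  0.0547] [ 0.4326 -0.0824  0.0523] [ 0.4617 -0.0745  0.0583]
top [191. 225.] 64 [0.442  0.1757 0.0737] [0.4278 0.1727 0.0552] [0.457  0.1807 0.0776]
[   nan 0.4699 0.4699 0.4704 0.4685 0.4689 0.4693 0.4673 0.4675 0.4679
 0.466  0.4665] -0.08102695474056297 0.6234902724008854
scene [248.1 139.3] 91 [0.4455 0.1754 0.07  ] [0.4285 0.1733 0.0503] [0.4605 0.183  0.0789]
scene [253.4 157.7] 58 [0.4738 0.1315 0.0657] [0.4708 0.0679 0.0502] [0.4749 0.1819 0.079 ]
scene [240.7 161.6] 104 [0.4445 0.1092 0.0669] [0.4254 0.0968 0.0501] [0.4657 0.1192 0.0707]
scene [232.2 193. ] 28 [0.4505 0.0206 0.0639] [0.4402 0.0159 0.0503] [0.4564 0.027  0.0785]
scene [227. 206.] 108 [ 0.4488 -0.0154  0.0674] [ 0.4279 -0.0234  0.0504] [0.4688 0.0006 0.0705]
scene [220.8 231. ] 51 [ 0.4517 -0.0781  0.0566] [ 0.435  -0.0817  0.051 ] [ 0.4665 -0.0734  0.0601]
[   nan 0.4733 0.473  0.4721 0.4724 0.4718 0.4714 0.4707 0.4704 0.4699
 0.4698 0.4691] -0.08275548438935533 0.6784730197068537
```

The crops confirm the choice: the middle-sized bolt sits in the channel, with its grip at (0.447, 0.027) and its top at z = 0.125. The case has a yaw of about 1.1° and its origin is near (0.566, 0.051). The lid is at about 0.75 rad. I'm moving in above the lid's front rim with the fingers shut.

>>> {"name": "play_rows", "arguments": {
  "commands": ".2 .4 .1 0 0 -.071;.54 .93 .1 0 0 -.071;.54 .93 .1 0 0 -.071;.54 .93 .1 0 0 -.071;.54 .93 .1 0 0 -.071;.54 .93 .1 0 0 -.071;.54 .93 .1 0 0 -.071;.54 .93 .1 0 0 -.071;.54 .93 .1 0 0 -.071;.54 .93 .1 0 0 -.071;.54 .93 .1 0 0 -.071;.54 .93 .1 0 0 -.071;.54 .93 .1 0 0 -.071;.54 .93 .1 0 0 -.071;.54 .93 .1 0 0 -.071;.54 .93 .1 0 0 -.071;.54 .93 .1 0 0 -.071;.54 .93 .1 0 0 -.071;.54 .93 .1 0 0 -.071;.54 .93 .1 0 0 -.071",
  "grip": 0
}}

```text
time_s: 2.1
tcp_pos: [0.4577, -0.0643, 0.2828]
ee_rot: [[-1.0, -0.019, 0.0], [-0.019, 1.0, 0.0], [-0.0, 0.0, -1.0]]
wrist_force: [0.7, -0.2, 0.8]
gripper_width: 0.007
gripper_force: 0.0
```

>>> {"name": "play_rows", "arguments": {
  "commands": ".54 .92 -.25 0 0 0;.54 .92 -.25 0 0 0;.54 .92 -.25 0 0 0;.54 .92 -.25 0 0 0;.3 .5 -.1 0 0 0"
}}

```text
time_s: 2.6
tcp_pos: [0.5316, 0.0615, 0.2486]
ee_rot: [[-1.0, -0.021, -0.002], [-0.021, 1.0, -0.0], [0.002, -0.0, -1.0]]
wrist_force: [0.3, 0.1, 0.1]
gripper_width: 0.003
gripper_force: 0.0
```

>>> {"name": "play_rows", "arguments": {
  "commands": ".15 0 -.6 0 0 0;.15 0 -.6 0 0 0;-.3 0 -.43 0 0 0;-.3 0 -.43 0 0 0;-.24 0 -.37 0 0 0;-.24 0 -.37 0 0 0;-.18 0 -.41 0 0 0;-.18 0 -.41 0 0 0;-.12 0 -.43 0 0 0;-.12 0 -.43 0 0 0"
}}

```text
time_s: 3.6
tcp_pos: [0.4901, 0.0593, 0.1154]
ee_rot: [[-1.0, -0.02, 0.001], [-0.02, 1.0, 0.0], [-0.001, 0.0, -1.0]]
wrist_force: [0.9, -1.0, 1.3]
gripper_width: 0.006
gripper_force: 0.4
```

>>> {"name": "play_rows", "arguments": {
  "commands": "-.06 0 -.4 0 0 0;-.06 0 -.3 0 0 0;0 0 -.1 0 0 0"
}}

```text
time_s: 3.9
tcp_pos: [0.486, 0.0592, 0.0907]
ee_rot: [[-1.0, -0.02, -0.001], [-0.02, 1.0, -0.0], [0.001, -0.0, -1.0]]
wrist_force: [-1.2, 0.1, 1.1]
gripper_width: 0.003
gripper_force: 0.4
```

>>> {"name": "play_rows", "arguments": {
  "commands": "0 0 -.1 0 0 0;0 0 -.08 0 0 0;0 0 -.05 0 0 0"
}}

```text
time_s: 4.2
tcp_pos: [0.4867, 0.0593, 0.088]
ee_rot: [[-1.0, -0.021, -0.0], [-0.021, 1.0, -0.001], [0.0, -0.001, -1.0]]
wrist_force: [-13.1, 1.9, 35.3]
gripper_width: 0.007
gripper_force: 17.2
```

>>> {"name": "play_rows", "arguments": {
  "commands": "0 0 .3 0 0 0;0 0 .9 0 0 0;0 0 .9 0 0 0;-.3 -.25 .9 0 0 0;-.5 -.4 .9 0 0 0;-.5 -.4 0 0 0 0;0 0 0 0 0 0",
  "grip": 60
}}

```text
time_s: 4.9
tcp_pos: [0.4466, 0.0271, 0.2024]
ee_rot: [[-1.0, -0.019, 0.002], [-0.019, 1.0, 0.001], [-0.002, 0.001, -1.0]]
wrist_force: [0.6, 0.3, 0.2]
gripper_width: 0.556
gripper_force: 0.0
```

Run:
```python
from station import r,cams
from h import *
s=r.sense();print(s["tcp_pos"],s["wrist_force"])
for n in("wrist","top","scene"):
    i=cams.camera_info(n);cam=(np.array(i["mtx"]),np.array(i["R"]),np.array(i["t"]))
    p,d=cams.capture(n);P=cloud(n,d,cam);cv2.imwrite(f"pics/{n}1.png",p);np.savez(f"pics/{n}1.npz",d=d,P=P)
    b,g,rr=[p[...,k].astype(int) for k in range(3)]
    red=(rr>90)&(g<60)&(b<60)
    k,l,st,c=cv2.connectedComponentsWithStats(red.astype(np.uint8))
    for j in range(1,k):
        if st[j,4]>15: q=P[l==j];print(n,c[j].round(1),st[j],np.median(q,0).round(4),q.min(0).round(4),q.max(0).round(4))
w=cv2.imread("pics/wrist1.png");cv2.imwrite("pics/w1.png",cv2.resize(w,(800,600)))
```

```text
[0.44659071 0.02710718 0.20241125] [0.55140922 0.26134685 0.15599926]
wrist [431.8  23.3] [408  10  47  28 662] [0.3013 0.1767 0.0717] [0.2944 0.0257 0.0283] [0.3625 0.187  0.3654]
wrist [ 7.6 33.4] [  0  29  18   9 111] [ 0.3138 -0.2062  0.0535] [ 0.3094 -0.2112  0.0431] [ 0.3166 -0.2033  0.0636]
wrist [258.6 194.2] [249 171  20  40 478] [0.4447 0.0287 0.1254] [0.3625 0.0199 0.0535] [0.4708 0.038  0.3654]
top [367.  285.1] [363 280   9  11  74] [ 0.3035 -0.2138  0.1417] [ 0.2926 -0.2229  0.1334] [0.4109 0.0281 0.9867]
top [188.1 287.8] [186 285   5   6  23] [0.2979 0.1812 0.0824] [0.2929 0.1763 0.0739] [0.3033 0.186  0.0848]
scene [131.6 263.4] [127 259  10  10  81] [ 0.3059 -0.215   0.1434] [ 0.2955 -0.2248  0.1407] [ 0.3154 -0.205   0.1462]
```

View pics/w1.png

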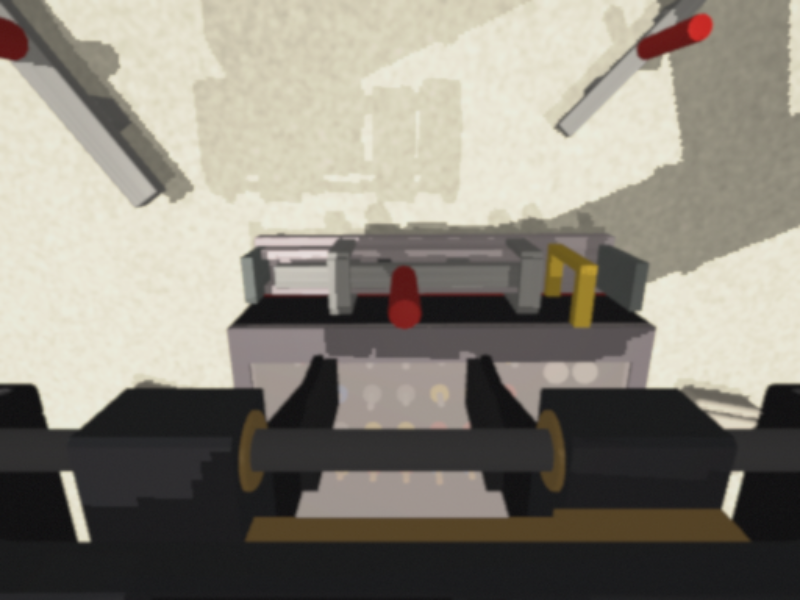

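The lid is shut in the wrist view. The red grip at (404,300) is centred between the fingers, and the yellow hasp at (575,290) stands in line with the bolt. Descending to grasp.

>>> {"name": "play_rows", "arguments": {
  "commands": "0 0 -.5 0 0 0;0 0 -.7 0 0 0;0 0 -.7 0 0 0;0 0 -.7 0 0 0;0 0 -.6 0 0 0;0 0 -.4 0 0 0;0 0 -.18 0 0 0;0 0 0 0 0 0",
  "grip": 50
}}

```text
time_s: 5.85
tcp_pos: [0.4477, 0.028, 0.0869]
ee_rot: [[-1.0, -0.02, -0.002], [-0.02, 1.0, -0.001], [0.002, -0.001, -1.0]]
wrist_force: [-0.1, 0.0, -0.1]
gripper_width: 0.573
gripper_force: 0.0
```

>>> {"name": "play_rows", "arguments": {
  "commands": "0 0 0 0 0 0;0 0 0 0 0 0;0 0 0 0 0 0;0 0 0 0 0 0;0 0 0 0 0 0;0 0 0 0 0 0",
  "grip": 0
}}

```text
time_s: 6.45
tcp_pos: [0.4479, 0.028, 0.088]
ee_rot: [[-1.0, -0.02, 0.001], [-0.02, 1.0, 0.0], [-0.001, 0.0, -1.0]]
wrist_force: [-0.8, 0.8, -0.0]
gripper_width: 0.201
gripper_force: 30.0
```

>>> {"name": "play_rows", "arguments": {
  "commands": "0 0 .1 0 0 0;0 0 .1 0 0 0;0 0 .1 0 0 0;0 0 0 0 0 0"
}}

```text
time_s: 6.85
tcp_pos: [0.448, 0.028, 0.0972]
ee_rot: [[-1.0, -0.02, 0.001], [-0.02, 1.0, 0.0], [-0.001, 0.0, -1.0]]
wrist_force: [-0.6, 0.5, -2.2]
gripper_width: 0.202
gripper_force: 30.0
```

>>> {"name": "play_rows", "arguments": {
  "commands": "0 0 .05 0 0 0;0 0 0 0 0 0"
}}

```text
time_s: 7.05
tcp_pos: [0.4478, 0.0279, 0.0984]
ee_rot: [[-1.0, -0.02, 0.0], [-0.02, 1.0, 0.0], [-0.0, 0.0, -1.0]]
wrist_force: [0.6, 1.1, -1.9]
gripper_width: 0.197
gripper_force: 30.0
```

>>> {"name": "play_rows", "arguments": {
  "commands": "0 0 .04 0 0 0;0 0 0 0 0 0"
}}

```text
time_s: 7.25
tcp_pos: [0.4479, 0.0279, 0.0996]
ee_rot: [[-1.0, -0.02, 0.0], [-0.02, 1.0, -0.0], [-0.0, -0.0, -1.0]]
wrist_force: [0.3, 0.3, -2.0]
gripper_width: 0.198
gripper_force: 30.0
```

>>> {"name": "play_rows", "arguments": {
  "commands": "0 0 .04 0 0 0;0 0 0 0 0 0"
}}

```text
time_s: 7.45
tcp_pos: [0.4479, 0.0279, 0.1009]
ee_rot: [[-1.0, -0.02, 0.0], [-0.02, 1.0, 0.0], [-0.0, 0.0, -1.0]]
wrist_force: [-0.1, -0.3, -2.0]
gripper_width: 0.198
gripper_force: 30.0
```

>>> {"name": "play_rows", "arguments": {
  "commands": "0 0 .04 0 0 0;0 0 0 0 0 0"
}}

```text
time_s: 7.65
tcp_pos: [0.4475, 0.0279, 0.1014]
ee_rot: [[-1.0, -0.02, -0.001], [-0.02, 1.0, 0.0], [0.001, 0.0, -1.0]]
wrist_force: [0.6, -0.5, -7.1]
gripper_width: 0.203
gripper_force: 30.0
```

>>> {"name": "play_rows", "arguments": {
  "commands": "0 0 .03 0 0 0;0 0 0 0 0 0"
}}

```text
time_s: 7.85
tcp_pos: [0.4472, 0.0279, 0.1015]
ee_rot: [[-1.0, -0.019, -0.002], [-0.019, 1.0, 0.0], [0.001, 0.0, -1.0]]
wrist_force: [3.4, 1.4, -18.1]
gripper_width: 0.195
gripper_force: 30.0
```

>>> {"name": "play_rows", "arguments": {
  "commands": "0 0 .03 0 0 0;0 0 0 0 0 0"
}}

```text
time_s: 8.05
tcp_pos: [0.4468, 0.0279, 0.1016]
ee_rot: [[-1.0, -0.019, -0.002], [-0.019, 1.0, 0.0], [0.002, 0.0, -1.0]]
wrist_force: [5.1, 1.3, -26.2]
gripper_width: 0.196
gripper_force: 30.0
```

>>> {"name": "play_rows", "arguments": {
  "commands": "0 0 -.127 0 0 0;0 0 0 0 0 0;-.001 .05 0 0 0 0;-.002 .1 0 0 0 0;-.002 .1 0 0 0 0;-.002 .1 0 0 0 0"
}}

```text
time_s: 8.65
tcp_pos: [0.4478, 0.0387, 0.1004]
ee_rot: [[-1.0, -0.02, 0.001], [-0.02, 1.0, 0.0], [-0.001, 0.0, -1.0]]
wrist_force: [-0.3, -0.7, -2.8]
gripper_width: 0.197
gripper_force: 30.0
```

>>> {"name": "play_rows", "arguments": {
  "commands": "-.002 .1 0 0 0 0;-.002 .1 0 0 0 0"
}}

```text
time_s: 8.85
tcp_pos: [0.4475, 0.0447, 0.1]
ee_rot: [[-1.0, -0.02, 0.0], [-0.02, 1.0, 0.0], [-0.0, 0.0, -1.0]]
wrist_force: [0.5, -0.0, -2.1]
gripper_width: 0.189
gripper_force: 30.0
```

>>> {"name": "play_rows", "arguments": {
  "commands": "-.002 .1 0 0 0 0;-.002 .1 0 0 0 0"
}}

```text
time_s: 9.05
tcp_pos: [0.4473, 0.0506, 0.0999]
ee_rot: [[-1.0, -0.02, -0.0], [-0.02, 1.0, -0.0], [0.0, -0.0, -1.0]]
wrist_force: [-0.4, 0.4, -3.0]
gripper_width: 0.201
gripper_force: 30.0
```

>>> {"name": "play_rows", "arguments": {
  "commands": "-.002 .1 0 0 0 0;-.002 .1 0 0 0 0;-.002 .1 0 0 0 0"
}}

```text
time_s: 9.35
tcp_pos: [0.4472, 0.0596, 0.0999]
ee_rot: [[-1.0, -0.02, -0.0], [-0.02, 1.0, -0.0], [0.0, -0.0, -1.0]]
wrist_force: [-0.3, 0.3, -1.7]
gripper_width: 0.199
gripper_force: 30.0
```

>>> {"name": "play_rows", "arguments": {
  "commands": "-.002 .1 0 0 0 0;-.002 .1 0 0 0 0;-.002 .1 0 0 0 0"
}}

```text
time_s: 9.65
tcp_pos: [0.447, 0.0686, 0.0999]
ee_rot: [[-1.0, -0.02, 0.0], [-0.02, 1.0, 0.0], [-0.0, 0.0, -1.0]]
wrist_force: [-0.6, -0.2, -1.6]
gripper_width: 0.199
gripper_force: 30.0
```

>>> {"name": "play_rows", "arguments": {
  "commands": "-.002 .1 0 0 0 0;-.002 .1 0 0 0 0;-.002 .1 0 0 0 0"
}}

```text
time_s: 9.95
tcp_pos: [0.4468, 0.0776, 0.0999]
ee_rot: [[-1.0, -0.02, 0.0], [-0.02, 1.0, -0.0], [-0.0, -0.0, -1.0]]
wrist_force: [-0.2, -0.0, -1.7]
gripper_width: 0.194
gripper_force: 30.0
```

Next I advance slowly until I feel the end stop.

>>> {"name": "play_rows", "arguments": {
  "commands": "-.001 .06 0 0 0 0;-.001 .06 0 0 0 0;-.001 .05 0 0 0 0"
}}

```text
time_s: 10.25
tcp_pos: [0.4467, 0.0826, 0.0999]
ee_rot: [[-1.0, -0.02, -0.0], [-0.02, 1.0, -0.0], [0.0, -0.0, -1.0]]
wrist_force: [1.2, 0.2, -2.1]
gripper_width: 0.196
gripper_force: 30.0
```

>>> {"name": "play_rows", "arguments": {
  "commands": "0 .03 0 0 0 0;0 .03 0 0 0 0"
}}

```text
time_s: 10.45
tcp_pos: [0.4467, 0.0843, 0.0999]
ee_rot: [[-1.0, -0.02, -0.0], [-0.02, 1.0, -0.0], [0.0, -0.0, -1.0]]
wrist_force: [-1.3, -0.0, -1.9]
gripper_width: 0.199
gripper_force: 30.0
```

>>> {"name": "play_rows", "arguments": {
  "commands": "0 .03 0 0 0 0;0 0 0 0 0 0"
}}

```text
time_s: 10.65
tcp_pos: [0.4467, 0.085, 0.1]
ee_rot: [[-1.0, -0.02, -0.0], [-0.02, 1.0, -0.0], [0.0, -0.0, -1.0]]
wrist_force: [0.3, -0.5, -2.2]
gripper_width: 0.196
gripper_force: 30.0
```

>>> {"name": "play_rows", "arguments": {
  "commands": "0 .03 0 0 0 0;0 0 0 0 0 0"
}}

```text
time_s: 10.85
tcp_pos: [0.4465, 0.0852, 0.1001]
ee_rot: [[-1.0, -0.02, -0.001], [-0.02, 1.0, -0.002], [0.001, -0.002, -1.0]]
wrist_force: [0.3, -4.4, 0.6]
gripper_width: 0.196
gripper_force: 30.0
```

>>> {"name": "play_rows", "arguments": {
  "commands": "0 .03 0 0 0 0;0 0 0 0 0 0"
}}

```text
time_s: 11.05
tcp_pos: [0.4463, 0.0854, 0.1003]
ee_rot: [[-1.0, -0.02, -0.001], [-0.02, 1.0, -0.003], [0.002, -0.003, -1.0]]
wrist_force: [0.5, -7.8, 2.5]
gripper_width: 0.199
gripper_force: 30.0
```

>>> {"name": "play_rows", "arguments": {
  "commands": "0 -.025 0 0 0 0;0 0 -.08 0 0 0;0 0 -.1 0 0 0;0 0 -.1 0 0 0;0 0 -.05 0 0 0;0 0 0 0 0 0"
}}

```text
time_s: 11.65
tcp_pos: [0.4462, 0.0853, 0.0898]
ee_rot: [[-1.0, -0.02, -0.002], [-0.02, 1.0, -0.002], [0.002, -0.002, -1.0]]
wrist_force: [0.6, -5.0, 0.9]
gripper_width: 0.198
gripper_force: 30.0
```

>>> {"name": "play_rows", "arguments": {
  "commands": "0 0 -.04 0 0 0;0 0 0 0 0 0"
}}

```text
time_s: 11.85
tcp_pos: [0.4462, 0.0853, 0.0888]
ee_rot: [[-1.0, -0.02, -0.001], [-0.02, 1.0, -0.002], [0.001, -0.002, -1.0]]
wrist_force: [0.3, -4.9, 0.6]
gripper_width: 0.198
gripper_force: 30.0
```

>>> {"name": "play_rows", "arguments": {
  "commands": "0 0 -.03 0 0 0;0 0 0 0 0 0"
}}

```text
time_s: 12.05
tcp_pos: [0.4463, 0.0852, 0.0881]
ee_rot: [[-1.0, -0.02, -0.001], [-0.02, 1.0, -0.002], [0.001, -0.002, -1.0]]
wrist_force: [-0.3, -6.0, 1.4]
gripper_width: 0.195
gripper_force: 30.0
```

>>> {"name": "play_rows", "arguments": {
  "commands": "0 0 -.02 0 0 0;0 0 0 0 0 0"
}}

```text
time_s: 12.25
tcp_pos: [0.4466, 0.0852, 0.088]
ee_rot: [[-1.0, -0.02, -0.001], [-0.02, 1.0, -0.002], [0.001, -0.002, -1.0]]
wrist_force: [-0.1, -6.3, 4.5]
gripper_width: 0.193
gripper_force: 30.0
```

The bolt is resting on the floor and against the stop. I release it and lift away.

>>> {"name": "play_rows", "arguments": {
  "commands": "0 0 0 0 0 0;0 0 0 0 0 0;0 0 0 0 0 0;0 0 0 0 0 0",
  "grip": 38
}}

```text
time_s: 12.65
tcp_pos: [0.447, 0.0868, 0.0874]
ee_rot: [[-1.0, -0.02, 0.001], [-0.02, 1.0, 0.001], [-0.001, 0.001, -1.0]]
wrist_force: [0.5, 0.4, -0.5]
gripper_width: 0.415
gripper_force: 0.0
```

>>> {"name": "play_rows", "arguments": {
  "commands": "0 0 .3 0 0 0;0 0 .6 0 0 0;0 0 .9 0 0 0;0 0 .9 0 0 0;0 0 .9 0 0 0;-.3 -.9 .6 0 0 0;-.5 -.9 .3 0 0 0;-.5 -.9 0 0 0 0;-.5 -.9 0 0 0 0;-.5 -.9 0 0 0 0;-.5 -.9 0 0 0 0;-.3 -.9 0 0 0 0;-.3 -.9 0 0 0 0;0 -.9 0 0 0 0;0 -.9 0 0 0 0;0 -.5 0 0 0 0"
}}

```text
time_s: 14.25
tcp_pos: [0.3447, -0.2002, 0.2231]
ee_rot: [[-1.0, -0.018, 0.001], [-0.018, 1.0, -0.0], [-0.001, -0.0, -1.0]]
wrist_force: [0.3, 0.3, -0.6]
gripper_width: 0.439
gripper_force: 0.0
```

Run:
```python
from station import r,cams
from h import *
print(r.sense()["tcp_pos"])
ims=[]
for n,(x0,y0,w,h) in {"top":(160,115,170,130),"scene":(208,98,130,162)}.items():
    p,d=cams.capture(n);P=cloud(n,d)
    b,g,rr=[p[...,k].astype(int) for k in range(3)]
    k,l,st,c=cv2.connectedComponentsWithStats(((rr>90)&(g<60)&(b<60)).astype(np.uint8))
    for j in range(1,k):
        if st[j,4]>15: q=P[l==j];print(n,c[j].round(1),np.median(q,0).round(4),q[:,2].max().round(4))
    f=min(600/h,400/w);i=cv2.resize(p[y0:y0+h,x0:x0+w],None,fx=f,fy=f,interpolation=cv2.INTER_CUBIC)
    ims.append(cv2.copyMakeBorder(i,0,600-i.shape[0],0,400-i.shape[1],cv2.BORDER_CONSTANT))
cv2.imwrite("pics/fin.png",np.hstack(ims))
```

```text
[ 0.34466791 -0.2002161   0.22307502]
top [228.7 222.1] [0.4453 0.0828 0.1241] 0.1277
top [188.1 287.8] [0.2977 0.1808 0.0824] 0.0859
scene [237.2 161.3] [0.4467 0.0822 0.1254] 0.1298
scene [133.  261.5] [ 0.3077 -0.2112  0.1443] 0.3215
```

View pics/fin.png

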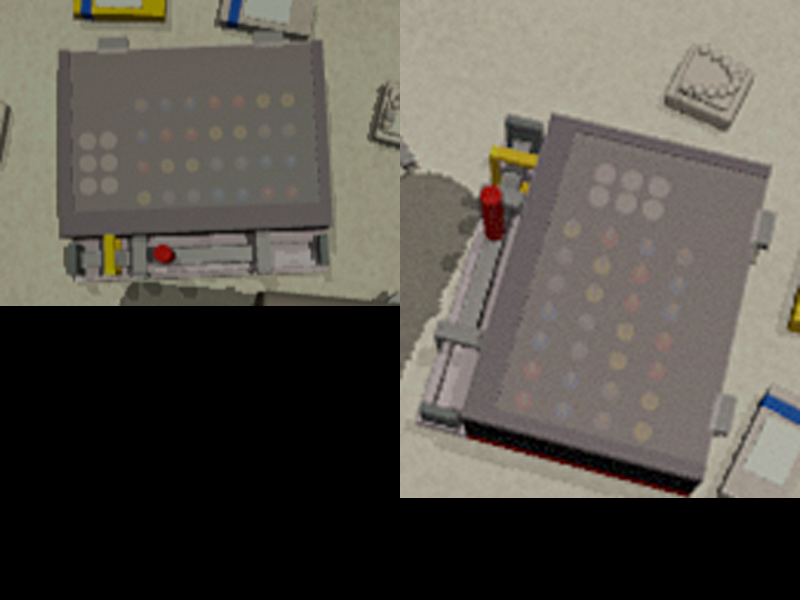

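The lid looks shut and the bolt is through the hasp. The grip is at (163,254) in the top crop, but the pictures put its travel about 1 mm short of what I felt. I'll nudge it gently from behind with the fingers shut to make sure it is fully home.

>>> {"name": "play_rows", "arguments": {
  "commands": ".2 .4 0 0 0 0;.4 .9 0 0 0 0;.4 .9 0 0 0 0;.4 .9 0 0 0 0;.4 .9 0 0 0 0;.4 .9 0 0 0 0;.4 .9 0 0 0 0;.4 .9 0 0 0 0;.3 .9 0 0 0 0;.11 .5 0 0 0 0;0 .05 0 0 0 0;0 0 -.5 0 0 0;0 0 -.9 0 0 0;0 0 -.9 0 0 0;0 0 -.9 0 0 0;0 0 -.9 0 0 0;0 0 -.6 0 0 0;0 0 -.3 0 0 0;0 0 -.2 0 0 0;0 0 0 0 0 0",
  "grip": 0
}}

```text
time_s: 16.35
tcp_pos: [0.4469, 0.0455, 0.0663]
ee_rot: [[-1.0, -0.02, -0.0], [-0.02, 1.0, -0.0], [0.0, -0.0, -1.0]]
wrist_force: [-0.5, 0.4, 0.5]
gripper_width: 0.007
gripper_force: 0.0
```

>>> {"name": "play_rows", "arguments": {
  "commands": "0 .1 0 0 0 0;0 .1 0 0 0 0;0 .1 0 0 0 0;0 0 0 0 0 0"
}}

```text
time_s: 16.75
tcp_pos: [0.4474, 0.0553, 0.0668]
ee_rot: [[-1.0, -0.021, 0.001], [-0.021, 1.0, 0.001], [-0.001, 0.001, -1.0]]
wrist_force: [0.0, 0.6, -0.0]
gripper_width: 0.004
gripper_force: 0.0
```

>>> {"name": "play_rows", "arguments": {
  "commands": "0 .05 0 0 0 0;0 .05 0 0 0 0;0 0 0 0 0 0"
}}

```text
time_s: 17.05
tcp_pos: [0.4471, 0.0579, 0.0664]
ee_rot: [[-1.0, -0.02, 0.0], [-0.02, 1.0, 0.0], [-0.0, 0.0, -1.0]]
wrist_force: [0.4, 0.3, 0.2]
gripper_width: 0.009
gripper_force: 0.0
```

>>> {"name": "play_rows", "arguments": {
  "commands": "0 .04 0 0 0 0;0 0 0 0 0 0"
}}

```text
time_s: 17.25
tcp_pos: [0.4469, 0.0588, 0.0663]
ee_rot: [[-1.0, -0.02, -0.0], [-0.02, 1.0, -0.0], [0.0, -0.0, -1.0]]
wrist_force: [0.8, -1.3, 0.7]
gripper_width: 0.004
gripper_force: 0.4
```

>>> {"name": "play_rows", "arguments": {
  "commands": "0 .04 0 0 0 0;0 0 0 0 0 0"
}}

```text
time_s: 17.45
tcp_pos: [0.4467, 0.0596, 0.0664]
ee_rot: [[-1.0, -0.02, -0.001], [-0.02, 1.0, -0.001], [0.001, -0.001, -1.0]]
wrist_force: [0.2, -4.4, 2.3]
gripper_width: 0.004
gripper_force: 2.1
```

>>> {"name": "play_rows", "arguments": {
  "commands": "0 .04 0 0 0 0;0 0 0 0 0 0"
}}

```text
time_s: 17.65
tcp_pos: [0.4467, 0.0603, 0.0666]
ee_rot: [[-1.0, -0.02, -0.001], [-0.02, 1.0, -0.002], [0.001, -0.002, -1.0]]
wrist_force: [-0.1, -6.7, 3.7]
gripper_width: 0.006
gripper_force: 3.8
```

>>> {"name": "play_rows", "arguments": {
  "commands": "0 .04 0 0 0 0;0 0 0 0 0 0"
}}

```text
time_s: 17.85
tcp_pos: [0.4466, 0.061, 0.0669]
ee_rot: [[-1.0, -0.02, -0.001], [-0.02, 1.0, -0.002], [0.001, -0.002, -1.0]]
wrist_force: [0.5, -9.6, 6.5]
gripper_width: 0.008
gripper_force: 5.4
```

The force rises steadily, so the bolt is hard against the stop. I back off and hand in.

>>> {"name": "play_rows", "arguments": {
  "commands": "0 -.15 0 0 0 0;0 -.4 0 0 0 0;0 -.1 .4 0 0 0;0 0 .9 0 0 0;0 0 .9 0 0 0;0 0 .9 0 0 0;0 0 .9 0 0 0;0 0 .9 0 0 0;-.5 -.9 .3 0 0 0;-.5 -.9 0 0 0 0;-.5 -.9 0 0 0 0;-.5 -.9 0 0 0 0;-.5 -.9 0 0 0 0;-.5 -.9 0 0 0 0;-.2 -.5 0 0 0 0;0 0 0 0 0 0"
}}

```text
time_s: 19.45
tcp_pos: [0.3501, -0.1352, 0.2222]
ee_rot: [[-1.0, -0.017, 0.0], [-0.017, 1.0, 0.001], [-0.0, 0.001, -1.0]]
wrist_force: [0.0, 0.4, 0.6]
gripper_width: 0.008
gripper_force: 0.0
```

Run:
```python
from station import r,cams
from h import *
for n in("top","scene"):
    p,d=cams.capture(n);P=cloud(n,d)
    b,g,rr=[p[...,k].astype(int) for k in range(3)]
    k,l,st,c=cv2.connectedComponentsWithStats(((rr>90)&(g<60)&(b<60)).astype(np.uint8))
    for j in range(1,k):
        q=np.median(P[l==j],0)
        if st[j,4]>15 and q[0]>.4: print(n,c[j].round(1),q.round(4),P[l==j][:,2].max().round(4))
    print("lid rim z",[P[(abs(P[...,0]-.482)<.004)&(abs(P[...,1]-y)<.01)][:,2].mean().round(4) for y in(-.04,.05,.14)])
```

```text
top [228.8 222.3] [0.4452 0.0826 0.1248] 0.1277
lid rim z [np.float64(0.0877), np.float64(0.0874), np.float64(0.0874)]
scene [237.1 161.4] [0.4464 0.0818 0.1265] 0.8983
lid rim z [np.float64(0.0901), np.float64(0.0894), np.float64(0.0898)]
```

The nudge didn't move the bolt, so it is home. It sits flat and the lid is shut.

```bash
python3 -c "
from station import r
print(r.finish_job())"
```

```text
the job is handed in; nothing more can be done
None
```

The lid is shut, and the bolt was lifted over the bump, slid through the hasp, pushed against the end stop and left flat in the channel; neither cast was touched, and I handed the job in at about 19.5 s.

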